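# Hang the air grinder on the spring balancer arm

## Task

Pick up the green air grinder by its orange grip and hang it by its crossbar in the two black notches of the yellow spring-balanced arm, either way round. Lower it slowly with the sinking arm, two or three centimetres a second, keep hold until the spring has taken the whole weight, with nothing pulling sideways, and the arm has come to rest, and only then let go, so that the arm neither plunges nor kicks up; leave it hanging there still and disturb nothing else on the bench.

Things in the scene. Friction and masses are not known exactly. Their poses are not given: they have to be found in the camera images.
- grinder: Green air wheel grinder standing on the bench: housing 140 x 46 x 46 mm along its x, 24 mm stem rising from its middle to an orange grip block and a steel crossbar (a T). Small wheel at +x (to 118 mm), air inlet at -x (to -120 mm). Weight 0.27 to 0.91 kg, not told. Origin: centre of the underside, under the centre of mass.
- hanger_bar (a point): Centre of the crossbar, 150 mm above the grinder's underside. Round steel, 12 mm thick, along the grinder's y, out of both sides of the grip block to y = +-59 mm, where end collars 20 mm across begin. Axes as the grinder's.
- hanger_grip (a point): Centre of the orange grip block (30 mm along x, 34 mm along y, 36 mm high), 158 mm above the underside, 8 mm above the bar. Close the fingers on it along the grinder's x. Axes as the grinder's.
- balancer: Fixed balancer stand: blue post on a 170 x 170 mm steel foot, with the yellow swing arm at its top. Origin: on the bench below the fork of the arm. In the stand's axes (z up) the post and the arm's level hinge axis (along y) are at x = +250 mm, the hinge 250 mm above the bench; the arm points along -x.
- yoke_seat (a point): Where the bar's centre should lie: midway between the two black notches of the forked arm, 260 mm from the pivot, moving with it. The bar must lie along its y. Notches at y = +-42 mm, 10 mm thick, open upward: flat bottom 6 mm below this point, 20 mm wide, flaring to about 40 mm at the lips 17 mm above. The fork is open toward its tip; its cross-piece is 70 mm behind.
- swing_arm (a joint): Angle the arm has sunk: 0 = empty, at its upper stop, pointing 0.32 rad above level (seat 82 mm above the hinge); at q it points 0.32 - q above level; lower stop 0.70. A preloaded spring lifts it: it starts to sink at 1 to 2 N on the seat, then about 19 mm per newton; it bounces if let go too early or too low. Sideways rub of the bar in the notches also props it. Settles at 0.06 to 0.56.
- spray_can: Bystander: red-banded spray can, 52 mm across, 150 mm high. Origin: centre of the underside.
- disc_stack: Bystander: stack of grinding discs, 90 mm across, 49 mm high. Origin: centre of the underside.
- nut_tray: Bystander: red tray of wheel nuts, 120 x 160 x 35 mm. Origin: centre of the underside.
- carton: Bystander: cardboard carton, 140 x 200 x 110 mm. Origin: centre of the underside.
- wrench: Bystander: open-ended steel wrench lying on the bench, 200 mm long. Origin: under its middle.
- hammer: Bystander: hammer with a wooden handle lying on the bench, 280 mm long. Origin: under its middle.

How it is judged:
By the outcome, as a careful person would: the job done as asked, in the order asked, and still so for the second after the job is handed in, with the robot touching nothing.
It also fails if it takes over 67 s, if anything falls off the work surface, if the arm or the gripper's body presses on something with over 40 N, if the wrist force passes 120 N, or if a joint passes its speed limit or range.

## Robot

A 7-joint arm with a two-finger parallel gripper is mounted at the origin on the work surface. World frame = base frame: x ahead of the robot, y to its left, z up, the work surface at z = 0. Lengths are in m, angles in degrees, forces in N, time in s.
With the tool pointing down it reaches from about 0.425 to 1.025 m from the base axis. Payload 9.4 kg.
Tool frame: the origin (TCP) lies where the fingers leave the gripper's body, on its centre line; the fingertips stand 73 mm ahead of it and the grasp point (between the pads) lies 54 mm ahead of it; z points along the fingers, y is the line along which they close (so a half turn about z gives the same grasp; the last joint's range is limited). The gripper opens to 85 mm and grips with 20 to 120 N. Pads are 22 mm wide; open, the fingers measure 114 mm over their backs; the gripper's body (76 mm by 85 mm) begins 54 mm behind the grasp point. The pads swing forward as they close: fully open they stand 13 mm farther back than shut.
Start: joints at [59.949, 34.337, -0.143, 91.639, 0.103, 54.024, -4.572], TCP at [0.314, -0.654, 0.304] pointing down, gripper open.
Joint ranges: [-147.43, 147.43], [-19.82, 112.94], [-74.19, 73.91], [6.32, 146.72], [-59.91, 239.91], [6.04, 106.73], [-150.56, 150.56]. Speed limits (degrees/s): [127.2, 127.2, 172.46, 172.46, 180, 180, 180].

## Interface

Orientations are given as a 3x3 rotation matrix whose columns are the frame's x, y, z axes.
In Python, from station import r, eyes gives the robot as it stands.
- The arm moves only by the tool step_arm, never from a script. Its argument "rows" is a list of rows, each a list of 2 entries, a list of its own where there are three numbers: the shift along the tool's x, y, z in units of 50 mm (1.0 is 50 mm), then the turn, a rotation vector about the tool's x, y, z in units of 8 degrees (1.0 is 8 degrees). A call has 1 to 5 rows; each row shifts and turns the commanded pose from where the row before left it, along the tool's axes as they then stand; what a row does not reach is not made up. A row lasts 1/10 s, in which the tool goes at most 50 mm and 8.59 degrees, less where a joint would pass 70% of its speed; a pose out of reach is approached as far as the arm can. A call is refused whole if a number of a shift passes 1 or a number of a turn 1, either way. A call with a gripper value outside its range is refused whole. "jaw" is the opening, from 0 (shut) to 1 (fully open), set as the call begins (left out, the last holds). The fingers move at their own pace and stop on an object; "newtons" is the grip in N (left out, the last holds). Time passes only in rows, so rows that do not move let the fingers close. It gives the time, the measured TCP pose, the force, the opening and the grip force at its end, in the units of the state.
- r.get_obs(): the state, without advancing time (a new reading comes with each control period).
- eyes.capture(name): name is "scene" or "top" or "wrist"; returns the picture (400x640x3 uint8, red, green, blue); there is no depth.
- eyes.calibration(name): a dict with "intrinsics" (3x3 intrinsics, pixels), "dist" ([k1, k2, p1, p2, k3] as OpenCV has them; the pictures are not rectified), "R" (3x3) and "t" (3): a world point X has camera coordinates R X + t. Camera axes: x right, y down, z forward; pixel columns grow to the right and rows downward; lengths in m; the calibration is good to about 2 mm. A picture is of the moment at which its call begins: read the wrist's pose just before it. calibration takes no time and is no camera call; for the wrist camera it gives the pose at the moment of the call.
- r.hand_in(): hands the job in; it is judged then, once.
The state is a dict: "time": time; "joint_pos": joint angles; "joint_velocities": joint speeds; "joint_torque": joint torques, N m; "tcp_pos": TCP position; "ee_rot": TCP orientation; "ft_force": force on the tool from outside, world axes, zero at the start; "ft_torque": the same for the moment, N m; "grip_width": opening from 0.0 (shut) to 1.0 (fully open); "gripper_force": force on a finger pad.
Only numpy, scipy, OpenCV 4.12 (cv2) and the standard library are available. Lean on these libraries where they do the work, as an engineer would, in place of code of your own. Each camera call takes 0.05 s, during which the arm holds its last target. There are 200 camera calls.

## Working session

There is one attempt and no reset: what is moved stays moved. The work goes in short steps, Python scripts to look and compute and a tool call to move; the robot and the scene stay as the last step left them, time stands still between calls to the robot, and variables do not carry over. Pictures are saved under pics/ and viewed, at most 13 in all, crops included, and the job is handed in when it is done.

Besides the shell and the picture viewer there is one more tool, called by a JSON object that holds its "method" and its "body", one argument or row to a line. step_arm: Moves the arm, as the interface text tells. Its arguments: {"type":"object","properties":{"rows":{"type":"array","items":{"type":"array"}},"jaw":{"type":"number"},"newtons":{"type":"number"}},"required":["rows"]}

```bash
mkdir -p pics; ls; python3 - <<'E'
from station import r, eyes
import cv2,numpy as np
o=r.get_obs(); print({k:np.round(v,3).tolist() for k,v in o.items()})
a=eyes.capture("scene"); b=eyes.capture("top")
for n,p in(("scene",a),("top",b)): cv2.imwrite(f"pics/{n}0.png",p[:,:,::-1])
for n in("scene","top","wrist"):
    c=eyes.calibration(n); print(n,{k:np.round(v,3).tolist() for k,v in c.items()})
E
```

```text
pics
{'time': 0.0, 'joint_pos': [59.949, 34.386, -0.145, 91.682, 0.102, 54.023, -4.573], 'joint_velocities': [-0.064, 0.029, -0.061, 0.062, 0.128, 0.082, 0.006], 'joint_torque': [0.001, -77.646, 1.565, -25.802, 0.012, 0.009, -0.0], 'tcp_pos': [0.314, -0.653, 0.303], 'ee_rot': [[0.901, 0.433, -0.001], [0.433, -0.901, 0.001], [-0.0, -0.002, -1.0]], 'ft_force': [-0.133, -0.725, 0.775], 'ft_torque': [0.009, 0.013, -0.006], 'gripper_force': 0.0, 'grip_width': 1.001}
scene {'intrinsics': [[466.303, 0.0, 322.42], [0.0, 466.303, 191.665], [0.0, 0.0, 1.0]], 'dist': [-0.117, 0.0, 0.0, 0.0, 0.0], 'R': [[-0.156, 0.988, -0.003], [0.706, 0.109, -0.7], [-0.691, -0.111, -0.714]], 't': [0.072, -0.287, 2.078]}
top {'intrinsics': [[377.485, 0.0, 327.382], [0.0, 377.485, 198.713], [0.0, 0.0, 1.0]], 'dist': [0.024, 0.0, 0.0, 0.0, 0.0], 'R': [[-0.003, -1.0, -0.002], [-0.991, 0.004, -0.131], [0.131, 0.002, -0.991]], 't': [0.057, 0.602, 1.373]}
wrist {'intrinsics': [[324.208, 0.0, 323.104], [0.0, 324.208, 194.409], [0.0, 0.0, 1.0]], 'dist': [-0.055, 0.0, 0.0, 0.0, 0.0], 'R': [[0.433, -0.902, -0.001], [-0.861, -0.414, 0.296], [-0.267, -0.127, -0.955]], 't': [-0.724, -0.036, 0.38]}
```

View pics/scene0.png

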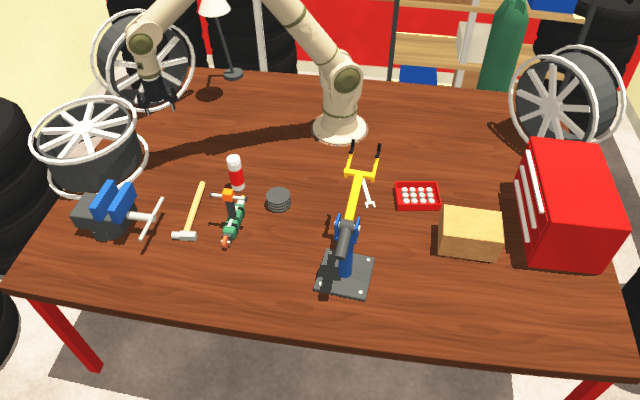

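View pics/top0.png

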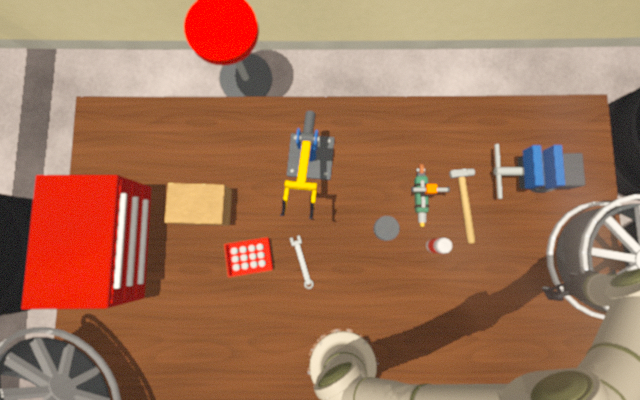

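```bash
python3 - <<'E'
import cv2,numpy as np
a=cv2.imread("pics/scene0.png");b=cv2.imread("pics/top0.png")
def crop(p,x,y,w=100,h=75,s=4):
    c=cv2.resize(p[y:y+h,x:x+w],None,fx=s,fy=s,interpolation=cv2.INTER_CUBIC)
    for i in range(0,w,10): cv2.putText(c,str(x+i) if i%20==0 else "|",(i*s,8),0,.3,(255,255,255))
    for j in range(10,h,10): cv2.putText(c,str(y+j),(0,j*s+4),0,.3,(255,255,255))
    return c
m=np.vstack([np.hstack([crop(b,260,150),crop(b,380,155)]),np.hstack([crop(a,320,130),crop(a,185,175)])])
cv2.imwrite("pics/crops.png",m)
E
```

```text
(no output)
```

View pics/crops.png

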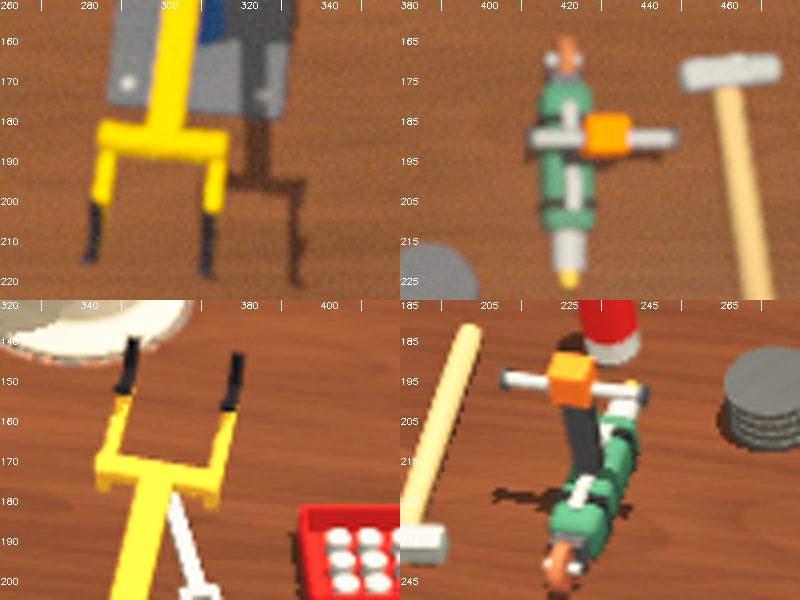

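```bash
cat > h.py <<'E'
import cv2,numpy as np
from station import r, eyes
def ray(n,uv,cal=None):
    c=cal or eyes.calibration(n)
    p=cv2.undistortPoints(np.array([[uv]],float),np.array(c["intrinsics"]),np.array(c["dist"]))[0,0]
    R=np.array(c["R"]); return -R.T@np.array(c["t"]), R.T@np.array([p[0],p[1],1])
def plane(n,uv,z,cal=None):
    o,d=ray(n,uv,cal); return o+d*(z-o[2])/d[2]
def tri(n1,u1,n2,u2):
    o,d=ray(n1,u1);p,e=ray(n2,u2)
    s=np.linalg.lstsq(np.c_[d,-e],p-o,rcond=None)[0]
    a,b=o+d*s[0],p+e*s[1]; return (a+b)/2,np.linalg.norm(a-b)
def cen(img,lo,hi,box):
    x,y,X,Y=box; m=cv2.inRange(cv2.cvtColor(img[y:Y,x:X],cv2.COLOR_BGR2HSV),lo,hi)
    v,u=np.nonzero(m); return np.array([u.mean()+x,v.mean()+y]),len(u)
E
python3 - <<'E'
from h import *
np.set_printoptions(precision=4,suppress=True)
a=cv2.imread("pics/scene0.png");b=cv2.imread("pics/top0.png")
ot,n=cen(b,(8,150,120),(24,255,255),(420,175,445,205)); os_,n2=cen(a,(5,150,120),(24,255,255),(215,180,240,205))
print("orange",ot,n,os_,n2,plane("top",ot,.172),tri("top",ot,"scene",os_))
e=[plane("top",u,.15) for u in((413,189.5),(448.5,189.5))]; print("bar ends",e,np.linalg.norm(e[1]-e[0]))
e=[tri("top",u,"scene",w) for u,w in(((413,189.5),(211.5,194)),((448.5,189.5),(247,197)))]; print(e)
dk=lambda im,bx: cen(im,(0,0,0),(180,255,62),bx)
# right-in-scene notch = world +y = left in top
L,nl=dk(b,(276,199,288,219));R,nr=dk(b,(307,202,317,222));
sL,_=dk(a,(374,140,386,160)); sR,_=dk(a,(346,137,358,156))
print(L,nl,R,nr,sL,sR)
for n,t in((L,sL),(R,sR),(L,sR),(R,sL)): print(tri("top",n,"scene",t),plane("top",n,.34))
# plate foot / housing on bench
print("housing ends", plane("top",(422,162),.03),plane("top",(422,222),.03))
print("post/hub blue"); 
m,n=cen(b,(100,120,60),(125,255,255),(285,115,330,165));print(m,n,plane("top",m,.25))
print("can",plane("top",(437,246),.15),plane("scene",(237,188),0)," hammer",plane("top",(462,173),.02),"disc",plane("top",(387,228),.049))
E
```

```text
orange [435.2446 188.7748] 413 [224.1279 192.2663] 383 [ 0.6175 -0.3116  0.172 ] (array([ 0.6187, -0.3127,  0.1624]), np.float64(0.003305632216956853))
bar ends [array([ 0.6187, -0.2413,  0.15  ]), array([ 0.6183, -0.3633,  0.15  ])] 0.12204580877619958
[(array([ 0.6317, -0.2937,  0.1606]), np.float64(0.10974352322193968)), (array([ 0.6109, -0.2952,  0.1593]), np.float64(0.12412413627390852))]
[283.1875 207.25  ] 16 [311.2941 209.1176] 17 [377.7647 150.5588] [351.6667 146.1515]
(array([0.5374, 0.1854, 0.3422]), np.float64(0.003349629595366428)) [0.5378 0.184  0.34  ]
(array([0.5313, 0.1031, 0.3444]), np.float64(0.0035509336594865748)) [0.532  0.1015 0.34  ]
(array([0.5411, 0.1435, 0.3617]), np.float64(0.07616610131908859)) [0.5378 0.184  0.34  ]
(array([0.5311, 0.1444, 0.3341]), np.float64(0.08525875564813104)) [0.532  0.1015 0.34  ]
housing ends [ 0.7434 -0.3062  0.03  ] [ 0.5147 -0.298   0.03  ]
post/hub blue
[309.2908 145.7163] 141 [0.7479 0.1125 0.25  ]
can [ 0.425  -0.3157  0.15  ] [ 0.4394 -0.3406  0.    ]  hammer [ 0.702  -0.4593  0.02  ] disc [ 0.4917 -0.1641  0.049 ]
```

```bash
cat >> h.py <<'E'
from scipy.spatial.transform import Rotation as Ro
def down(yaw): # tool down, tool x at yaw (deg, world)
    c,s=np.cos(np.radians(yaw)),np.sin(np.radians(yaw)); return np.array([[c,s,0],[s,-c,0],[0,0,-1.]])
def rows(target,yaw,n,p=None,R=None):
    o=r.get_obs(); p=np.array(o["tcp_pos"] if p is None else p); R=np.array(o["ee_rot"] if R is None else R)
    w=Ro.from_matrix(R.T@down(yaw)).as_rotvec(); d=(np.array(target)-p)/n
    for i in range(n):
        print("[%s],[%s]"%(",".join("%.3f"%v for v in R.T@d/.05),",".join("%.3f"%v for v in np.degrees(w)/8/n)))
        R=R@Ro.from_rotvec(w/n).as_matrix()
E
python3 -c "
from h import *
rows((.60,-.302,.33),90,12)"
```

```text
[0.683,-0.321,-0.045],[-0.001,-0.000,-0.670]
[0.711,-0.256,-0.045],[-0.001,-0.000,-0.670]
[0.731,-0.188,-0.045],[-0.001,-0.000,-0.670]
[0.746,-0.119,-0.045],[-0.001,-0.000,-0.670]
[0.754,-0.049,-0.045],[-0.001,-0.000,-0.670]
[0.755,0.022,-0.045],[-0.001,-0.000,-0.670]
[0.750,0.092,-0.045],[-0.001,-0.000,-0.670]
[0.738,0.162,-0.045],[-0.001,-0.000,-0.670]
[0.719,0.230,-0.045],[-0.001,-0.000,-0.670]
[0.695,0.296,-0.045],[-0.001,-0.000,-0.670]
[0.664,0.360,-0.045],[-0.001,-0.000,-0.670]
[0.627,0.420,-0.045],[-0.001,-0.000,-0.670]
```

{"method": "step_arm", "body": {
  "rows": [
    [[0.68, -0.32, -0.05], [0, 0, -0.67]],
    [[0.71, -0.26, -0.05], [0, 0, -0.67]],
    [[0.73, -0.19, -0.05], [0, 0, -0.67]],
    [[0.75, -0.12, -0.05], [0, 0, -0.67]],
    [[0.75, -0.05, -0.05], [0, 0, -0.67]]
  ],
  "jaw": 1
}}

```text
time: 0.6
tcp_pos: [0.4335, -0.5056, 0.3161]
ee_rot: [[0.606, 0.795, -0.0], [0.795, -0.606, 0.0], [0.0, -0.001, -1.0]]
ft_force: [0.4, 0.1, -0.3]
grip_width: 1.002
gripper_force: 0.0
```

{"method": "step_arm", "body": {
  "rows": [
    [[0.75, 0.02, -0.05], [0, 0, -0.67]],
    [[0.75, 0.09, -0.05], [0, 0, -0.67]],
    [[0.74, 0.16, -0.05], [0, 0, -0.67]],
    [[0.72, 0.23, -0.05], [0, 0, -0.67]],
    [[0.7, 0.3, -0.05], [0, 0, -0.67]]
  ]
}}

```text
time: 1.1
tcp_pos: [0.5527, -0.3591, 0.3287]
ee_rot: [[0.183, 0.983, -0.001], [0.983, -0.183, 0.0], [0.0, -0.001, -1.0]]
ft_force: [-0.2, -0.8, 0.4]
grip_width: 0.997
gripper_force: 0.0
```

{"method": "step_arm", "body": {
  "rows": [
    [[0.66, 0.36, -0.05], [0, 0, -0.67]],
    [[0.63, 0.42, -0.05], [0, 0, -0.67]],
    [[0, 0, 0], [0, 0, 0]],
    [[0, 0, 0], [0, 0, 0]]
  ]
}}

```text
time: 1.5
tcp_pos: [0.6001, -0.301, 0.3334]
ee_rot: [[-0.001, 1.0, -0.001], [1.0, 0.001, 0.0], [0.0, -0.001, -1.0]]
ft_force: [-1.4, -1.3, 0.3]
grip_width: 1.0
gripper_force: 0.0
```

```bash
python3 - <<'E'
from h import *
o=r.get_obs(); c=eyes.calibration("wrist"); w=eyes.capture("wrist"); cv2.imwrite("pics/w1.png",w[:,:,::-1])
print(o["time"],o["tcp_pos"],np.round(o["ee_rot"],3).tolist(),o["joint_pos"])
print(-np.array(c["R"]).T@c["t"])
np.save("w1.npy",c,allow_pickle=True)
E
```

```text
1.5 [ 0.60007705 -0.30096904  0.33340068] [[-0.001, 1.0, -0.001], [1.0, 0.001, 0.0], [0.0, -0.001, -1.0]] [ 34.12741558  30.04280585 -18.95589007  96.57191945  11.38845527
  55.33167297  11.08661171]
[ 0.60156832 -0.2238426   0.40277463]
```

View pics/w1.png

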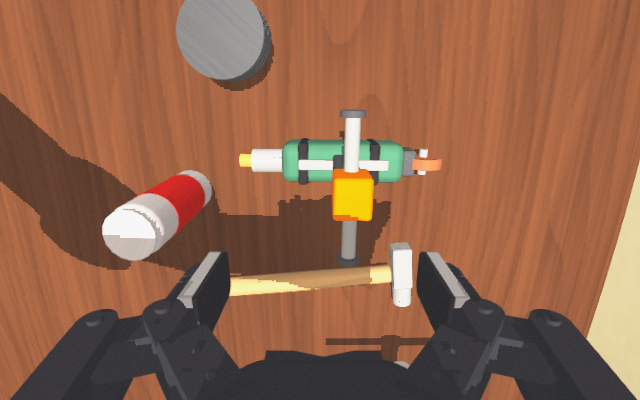

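```bash
python3 - <<'E'
from h import *
c=np.load("w1.npy",allow_pickle=True).item(); np.set_printoptions(precision=4,suppress=True)
P=lambda u,z: plane("wrist",u,z,c)
a,b=P((352.5,114),.15),P((348,262),.15); print(a,b,(a+b)/2,np.linalg.norm(a-b),np.degrees(np.arctan2(*(a-b)[:2])))
im=cv2.imread("pics/w1.png")
m=cv2.inRange(cv2.cvtColor(im[160:225,325:380],cv2.COLOR_BGR2HSV),(10,200,200),(28,255,255))
q=cv2.minAreaRect(cv2.findNonZero(m)); print(q)
print(P((q[0][0]+325,q[0][1]+160),.172))
print("housing",P((240,160),.03),P((440,163),.03))
E
```

```text
[ 0.624  -0.2381  0.15  ] [ 0.6235 -0.3641  0.15  ] [ 0.6238 -0.3011  0.15  ] 0.12596416495227064 0.2172571916969838
((27.5, 34.5), (51.0, 41.0), 90.0)
[ 0.6236 -0.2954  0.172 ]
housing [ 0.5045 -0.2973  0.03  ] [ 0.7394 -0.3005  0.03  ]
```

{"method": "step_arm", "body": {
  "rows": [
    [[0.02, 0.24, 0.4], [0, 0, 0]],
    [[0, 0.23, 0.5], [0, 0, 0]],
    [[0, 0, 0.5], [0, 0, 0]],
    [[0, 0, 0.5], [0, 0, 0]],
    [[0, 0, 0.3], [0, 0, 0]]
  ]
}}

```text
time: 2.05
tcp_pos: [0.6216, -0.3024, 0.2216]
ee_rot: [[0.003, 1.0, -0.003], [1.0, -0.003, 0.0], [0.0, -0.003, -1.0]]
ft_force: [-0.4, -0.6, -1.1]
grip_width: 1.001
gripper_force: 0.0
```

{"method": "step_arm", "body": {
  "rows": [
    [[0, 0, 0.23], [0, 0, 0]],
    [[0, 0, 0], [0, 0, 0]],
    [[0, 0, 0], [0, 0, 0]]
  ]
}}

```text
time: 2.35
tcp_pos: [0.6234, -0.3013, 0.213]
ee_rot: [[0.001, 1.0, 0.001], [1.0, -0.001, -0.0], [-0.0, 0.001, -1.0]]
ft_force: [0.3, -0.2, 1.3]
grip_width: 1.001
gripper_force: 0.0
```

{"method": "step_arm", "body": {
  "rows": [
    [[0, 0, 0], [0, 0, 0]],
    [[0, 0, 0], [0, 0, 0]],
    [[0, 0, 0], [0, 0, 0]],
    [[0, 0, 0], [0, 0, 0]],
    [[0, 0, 0], [0, 0, 0]]
  ],
  "jaw": 0,
  "newtons": 60
}}

```text
time: 2.85
tcp_pos: [0.6229, -0.3011, 0.2128]
ee_rot: [[0.001, 1.0, -0.001], [1.0, -0.001, -0.0], [-0.0, -0.001, -1.0]]
ft_force: [-3.9, 0.5, 5.2]
grip_width: 0.343
gripper_force: 60.1
```

{"method": "step_arm", "body": {
  "rows": [
    [[0, 0, 0], [0, 0, 0]],
    [[0, 0, 0], [0, 0, 0]],
    [[0, 0, 0], [0, 0, 0]],
    [[0, 0, 0], [0, 0, 0]]
  ]
}}

```text
time: 3.25
tcp_pos: [0.6229, -0.3011, 0.2128]
ee_rot: [[0.001, 1.0, -0.0], [1.0, -0.001, -0.0], [-0.0, -0.0, -1.0]]
ft_force: [-4.5, 1.2, 5.6]
grip_width: 0.345
gripper_force: 60.2
```

{"method": "step_arm", "body": {
  "rows": [
    [[0, 0, -0.1], [0, 0, 0]],
    [[0, 0, -0.3], [0, 0, 0]],
    [[0, 0, -0.5], [0, 0, 0]],
    [[0, 0, -0.6], [0, 0, 0]],
    [[0, 0, -0.6], [0, 0, 0]]
  ]
}}

```text
time: 3.75
tcp_pos: [0.6229, -0.3006, 0.3184]
ee_rot: [[0.0, 1.0, -0.001], [1.0, -0.0, 0.001], [0.001, -0.001, -1.0]]
ft_force: [0.6, -0.2, -8.2]
grip_width: 0.344
gripper_force: 60.6
```

{"method": "step_arm", "body": {
  "rows": [
    [[0, 0, -0.6], [0, 0, 0]],
    [[0, 0, -0.6], [0, 0, 0]],
    [[0, 0, -0.6], [0, 0, 0]],
    [[0, 0, -0.5], [0, 0, 0]],
    [[0, 0, -0.1], [0, 0, 0]]
  ]
}}

```text
time: 4.25
tcp_pos: [0.6239, -0.3007, 0.4411]
ee_rot: [[0.0, 1.0, 0.005], [1.0, -0.0, -0.002], [-0.002, 0.005, -1.0]]
ft_force: [1.3, 0.6, -7.7]
grip_width: 0.347
gripper_force: 60.5
```

{"method": "step_arm", "body": {
  "rows": [
    [[0, 0, 0], [0, 0, 0]],
    [[0, 0, 0], [0, 0, 0]],
    [[0, 0, 0], [0, 0, 0]],
    [[0, 0, 0], [0, 0, 0]]
  ]
}}

```text
time: 4.65
tcp_pos: [0.623, -0.3009, 0.4358]
ee_rot: [[0.0, 1.0, -0.002], [1.0, -0.0, 0.001], [0.001, -0.002, -1.0]]
ft_force: [0.6, 0.5, -6.6]
grip_width: 0.343
gripper_force: 60.7
```

```bash
python3 - <<'E'
from h import *
o=r.get_obs(); print(o["time"],o["tcp_pos"],o["ft_force"],o["joint_pos"])
a=eyes.capture("scene"); b=eyes.capture("top")
cv2.imwrite("pics/s2.png",a[:,:,::-1]);cv2.imwrite("pics/t2.png",b[:,:,::-1])
cv2.imwrite("pics/m2.png",np.vstack([cv2.resize(a[100:300,180:480],(750,500))[:290],cv2.resize(b[120:240,250:550],(750,300))])[:,:,::-1])
p=np.array([.43,-.20,.438]); rows(p,86,13)
E
```

```text
4.65 [ 0.6229849  -0.30088501  0.43584746] [ 0.57694548  0.53874648 -6.58737563] [ 33.44136507  27.17333186 -19.51658435  86.38447836   9.43759057
  68.20155533  12.37075092]
[0.155,-0.297,-0.002],[-0.001,-0.000,0.038]
[0.154,-0.298,-0.002],[-0.001,-0.000,0.038]
[0.152,-0.299,-0.002],[-0.001,-0.000,0.038]
[0.150,-0.300,-0.002],[-0.001,-0.000,0.038]
[0.149,-0.300,-0.002],[-0.001,-0.000,0.038]
[0.147,-0.301,-0.002],[-0.001,-0.000,0.038]
[0.146,-0.302,-0.002],[-0.001,-0.000,0.038]
[0.144,-0.303,-0.002],[-0.001,-0.000,0.038]
[0.142,-0.304,-0.002],[-0.001,-0.000,0.038]
[0.141,-0.304,-0.002],[-0.001,-0.000,0.038]
[0.139,-0.305,-0.002],[-0.001,-0.000,0.038]
[0.137,-0.306,-0.002],[-0.001,-0.000,0.038]
[0.136,-0.307,-0.002],[-0.001,-0.000,0.038]
```

View pics/m2.png

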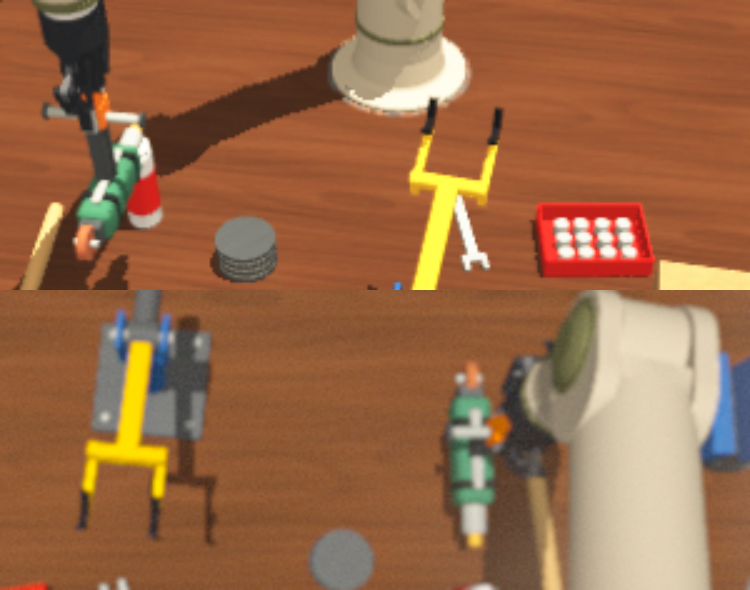

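```bash
python3 -c "
from h import *
rows((.435,.142,.438),86,18)"
```

```text
[0.492,-0.209,-0.001],[-0.000,-0.000,0.028]
[0.491,-0.211,-0.001],[-0.000,-0.000,0.028]
[0.490,-0.213,-0.001],[-0.000,-0.000,0.028]
[0.490,-0.215,-0.001],[-0.000,-0.000,0.028]
[0.489,-0.217,-0.001],[-0.000,-0.000,0.028]
[0.488,-0.219,-0.001],[-0.000,-0.000,0.028]
[0.487,-0.221,-0.001],[-0.000,-0.000,0.028]
[0.486,-0.222,-0.001],[-0.000,-0.000,0.028]
[0.485,-0.224,-0.001],[-0.000,-0.000,0.028]
[0.484,-0.226,-0.001],[-0.000,-0.000,0.028]
[0.484,-0.228,-0.001],[-0.000,-0.000,0.028]
[0.483,-0.230,-0.001],[-0.000,-0.000,0.028]
[0.482,-0.232,-0.002],[-0.000,-0.000,0.028]
[0.481,-0.234,-0.002],[-0.000,-0.000,0.028]
[0.480,-0.236,-0.002],[-0.000,-0.000,0.028]
[0.479,-0.237,-0.002],[-0.000,-0.000,0.028]
[0.478,-0.239,-0.002],[-0.000,-0.000,0.028]
[0.477,-0.241,-0.002],[-0.000,-0.000,0.028]
```

{"method": "step_arm", "body": {
  "rows": [
    [[0.2, -0.1, 0], [0, 0, 0.03]],
    [[0.4, -0.2, 0], [0, 0, 0.03]],
    [[0.49, -0.21, 0], [0, 0, 0.03]],
    [[0.49, -0.21, 0], [0, 0, 0.03]],
    [[0.49, -0.22, 0], [0, 0, 0.03]]
  ]
}}

```text
time: 5.25
tcp_pos: [0.5764, -0.1952, 0.4375]
ee_rot: [[0.021, 1.0, 0.0], [1.0, -0.021, 0.0], [0.0, 0.0, -1.0]]
ft_force: [0.1, 0.6, -7.9]
grip_width: 0.346
gripper_force: 60.6
```

{"method": "step_arm", "body": {
  "rows": [
    [[0.49, -0.22, 0], [0, 0, 0.03]],
    [[0.49, -0.22, 0], [0, 0, 0.03]],
    [[0.49, -0.22, 0], [0, 0, 0.03]],
    [[0.49, -0.22, 0], [0, 0, 0.03]],
    [[0.49, -0.23, 0], [0, 0, 0.03]]
  ]
}}

```text
time: 5.75
tcp_pos: [0.5243, -0.0711, 0.4376]
ee_rot: [[0.042, 0.999, 0.0], [0.999, -0.042, -0.0], [-0.0, 0.0, -1.0]]
ft_force: [0.5, 1.0, -8.0]
grip_width: 0.345
gripper_force: 60.6
```

{"method": "step_arm", "body": {
  "rows": [
    [[0.49, -0.23, 0], [0, 0, 0.03]],
    [[0.49, -0.23, 0], [0, 0, 0.03]],
    [[0.49, -0.23, 0], [0, 0, 0.03]],
    [[0.49, -0.23, 0], [0, 0, 0.03]],
    [[0.49, -0.23, 0], [0, 0, 0.03]]
  ]
}}

```text
time: 6.25
tcp_pos: [0.4728, 0.0539, 0.4377]
ee_rot: [[0.063, 0.998, 0.001], [0.998, -0.063, -0.0], [-0.0, 0.001, -1.0]]
ft_force: [0.6, 0.8, -7.9]
grip_width: 0.345
gripper_force: 60.6
```

```bash
python3 -c "
from h import *
rows((.435,.142,.438),86,6)"
```

```text
[0.285,-0.144,-0.001],[0.001,0.000,0.008]
[0.285,-0.145,-0.001],[0.001,0.000,0.008]
[0.285,-0.145,-0.001],[0.001,0.000,0.008]
[0.285,-0.145,-0.001],[0.001,0.000,0.008]
[0.285,-0.146,-0.001],[0.001,0.000,0.008]
[0.284,-0.146,-0.001],[0.001,0.000,0.008]
```

{"method": "step_arm", "body": {
  "rows": [
    [[0.4, -0.2, 0], [0, 0, 0]],
    [[0.4, -0.2, 0], [0, 0, 0]],
    [[0.35, -0.18, 0], [0, 0, 0]],
    [[0.3, -0.15, 0], [0, 0, 0]],
    [[0.26, -0.14, 0], [0, 0, 0]]
  ]
}}

```text
time: 6.75
tcp_pos: [0.4348, 0.1418, 0.4377]
ee_rot: [[0.062, 0.998, 0.001], [0.998, -0.062, -0.0], [0.0, 0.001, -1.0]]
ft_force: [0.5, 0.5, -8.8]
grip_width: 0.343
gripper_force: 60.6
```

{"method": "step_arm", "body": {
  "rows": [
    [[0, 0, 0], [0, 0, 0]],
    [[0, 0, 0], [0, 0, 0]],
    [[0, 0, 0], [0, 0, 0]]
  ]
}}

```text
time: 7.05
tcp_pos: [0.4361, 0.14, 0.4375]
ee_rot: [[0.064, 0.998, 0.0], [0.998, -0.064, -0.0], [-0.0, 0.0, -1.0]]
ft_force: [-1.0, -0.0, -8.1]
grip_width: 0.346
gripper_force: 60.6
```

```bash
python3 - <<'E'
from h import *
o=r.get_obs(); c=eyes.calibration("wrist"); w=eyes.capture("wrist"); cv2.imwrite("pics/w3.png",w[:,:,::-1])
print(o["time"],o["tcp_pos"],o["ft_force"],np.round(o["ee_rot"],3).tolist(),o["joint_pos"])
np.save("w3.npy",c,allow_pickle=True)
cv2.imwrite("pics/w3b.png",cv2.resize(w[:,:,::-1],(800,500)))
E
```

```text
7.05 [0.4360801  0.13997578 0.43745963] [-9.70147225e-01 -5.52529680e-03 -8.06738299e+00] [[0.064, 0.998, 0.0], [0.998, -0.064, -0.0], [-0.0, 0.0, -1.0]] [  3.01293883   9.12669084 -32.07356027 113.49301974   5.68419805
  58.87544789 -35.33398396]
```

View pics/w3.png

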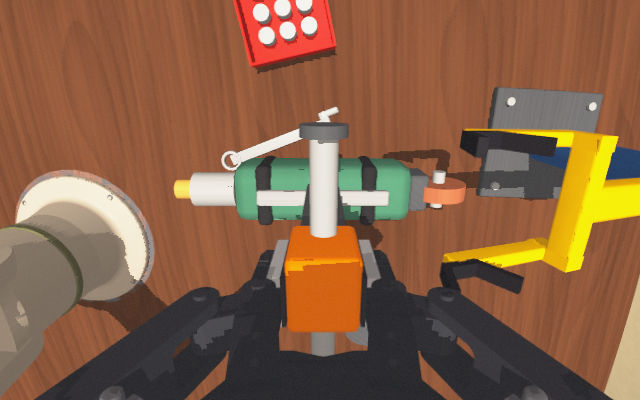

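```bash
python3 - <<'E'
import cv2
w=cv2.imread("pics/w3.png"); x,y,s=435,115,5
c=cv2.resize(w[y:y+115+70,x:x+125],None,fx=s,fy=s,interpolation=cv2.INTER_CUBIC)
c=cv2.convertScaleAbs(c,alpha=1.6,beta=20)
c1=c[0:60*s];c2=c[120*s:180*s]
import numpy as np
for c,y0 in((c1,y),(c2,y+120)):
    for i in range(0,125,10): cv2.putText(c,str(x+i),(i*s,10),0,.35,(255,255,255)); cv2.line(c,(i*s,12),(i*s,18),(255,255,255))
    for j in range(10,60,10): cv2.putText(c,str(y0+j),(0,j*s+4),0,.35,(255,255,255))
cv2.imwrite("pics/w3c.png",np.vstack([c1,c2]))
E
```

```text
(no output)
```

View pics/w3c.png

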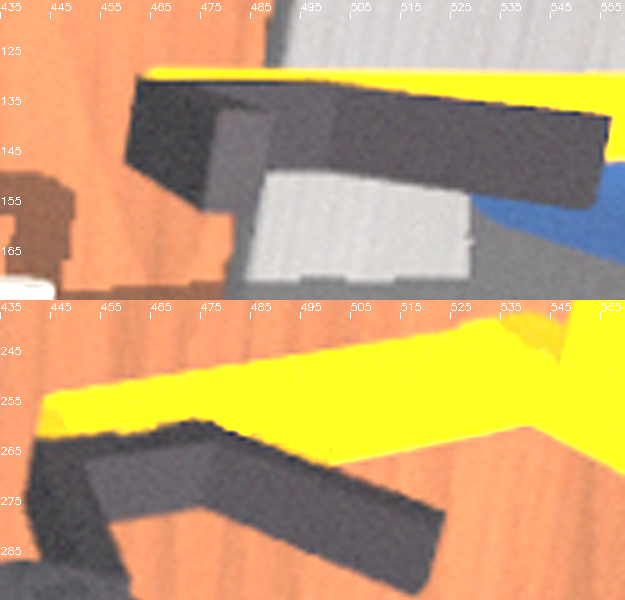

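```bash
python3 - <<'E'
from h import *
c=np.load("w3.npy",allow_pickle=True).item(); np.set_printoptions(precision=4,suppress=True)
P=lambda u,z: plane("wrist",u,z,c)
up=(P((557,138),.342)+P((554,156.5),.342))/2; lo=(P((523.5,277),.342)+P((519,294.5),.342))/2
print(up,lo,up-lo,np.linalg.norm(up-lo)); m=(up+lo)/2
d=up-lo; a=np.arctan2(-d[0],d[1]); print("yaw",np.degrees(a)); ex=np.array([np.cos(a),np.sin(a),0])
print("seat via lips",m-.0243*ex)
f=(P((478,263),.323)+P((476,276),.323))/2; print("flat rear lo",f, "seat",f-.0076*ex+.042*np.array([-ex[1],ex[0],0]))
# front tips: outer local (20,17)
print("front up",P((462.5,131),.354),P((460,147),.354)," lo",P((443,263),.354))
# bar visible collar
print("bar +end",P((324,130),.3747), "block", P((323,246),.393))
x=P((542,260),.31);print("cross-piece corner",x)
E
```

```text
[0.5628 0.1839 0.342 ] [0.5544 0.1008 0.342 ] [0.0083 0.0831 0.    ] 0.08348813356624445
yaw -5.7326676110033485
seat via lips [0.5344 0.1448 0.342 ]
flat rear lo [0.5356 0.1025 0.323 ] seat [0.5323 0.145  0.323 ]
front up [0.507  0.1966 0.354 ] [0.5062 0.1891 0.354 ]  lo [0.501  0.1272 0.354 ]
bar +end [0.442  0.2031 0.3747] block [0.4389 0.1609 0.393 ]
cross-piece corner [0.5886 0.0981 0.31  ]
```

```bash
python3 -c "
from h import *
rows((.5335,.1445,.4385),85,8)"
```

```text
[0.027,0.242,-0.003],[0.000,0.000,0.021]
[0.028,0.242,-0.003],[0.000,0.000,0.021]
[0.028,0.242,-0.003],[0.000,0.000,0.021]
[0.029,0.242,-0.003],[0.000,0.000,0.021]
[0.030,0.242,-0.003],[0.000,0.000,0.021]
[0.031,0.242,-0.003],[0.000,0.000,0.021]
[0.031,0.242,-0.003],[0.000,0.000,0.021]
[0.032,0.241,-0.003],[0.000,0.000,0.021]
```

{"method": "step_arm", "body": {
  "rows": [
    [[0.24, 0, 0], [0, 0, 0.08]],
    [[0, 0.24, 0], [0, 0, 0.08]],
    [[0, 0.3, 0], [0, 0, 0]],
    [[0, 0.3, 0], [0, 0, 0]],
    [[0, 0.3, 0], [0, 0, 0]]
  ]
}}

```text
time: 7.6
tcp_pos: [0.4956, 0.1469, 0.4371]
ee_rot: [[0.086, 0.996, -0.0], [0.996, -0.086, -0.0], [-0.0, -0.0, -1.0]]
ft_force: [-0.0, 0.5, -8.8]
grip_width: 0.342
gripper_force: 60.9
```

{"method": "step_arm", "body": {
  "rows": [
    [[0, 0.3, 0], [0, 0, 0]],
    [[0, 0.3, 0], [0, 0, 0]],
    [[0, 0.2, 0], [0, 0, 0]],
    [[0, 0, 0], [0, 0, 0]],
    [[0, 0, 0], [0, 0, 0]]
  ]
}}

```text
time: 8.1
tcp_pos: [0.5333, 0.1444, 0.4371]
ee_rot: [[0.085, 0.996, -0.001], [0.996, -0.085, -0.0], [-0.0, -0.001, -1.0]]
ft_force: [-1.0, -0.2, -8.5]
grip_width: 0.342
gripper_force: 61.1
```

```bash
python3 - <<'E'
from h import *
o=r.get_obs(); c=eyes.calibration("wrist"); w=eyes.capture("wrist"); cv2.imwrite("pics/w4.png",w[:,:,::-1])
print(o["time"],o["tcp_pos"],o["ft_force"],o["ft_torque"],np.round(o["ee_rot"],3).tolist())
np.save("w4.npy",c,allow_pickle=True)
s=eyes.capture("scene"); cv2.imwrite("pics/s4.png",s[:,:,::-1])
cv2.imwrite("pics/m4.png",np.hstack([w[80:400,200:500],cv2.resize(s[110:210,300:420],(384,320))])[:,:,::-1])
E
```

```text
8.1 [0.53328856 0.14441319 0.43705571] [-1.03111049 -0.17364186 -8.47964108] [-0.0041435   0.05088898  0.02275634] [[0.085, 0.996, -0.001], [0.996, -0.085, -0.0], [-0.0, -0.001, -1.0]]
```

View pics/m4.png

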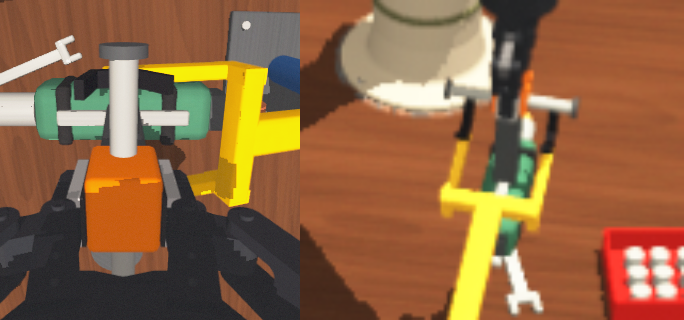

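{"method": "step_arm", "body": {
  "rows": [
    [[0, 0, 0.1], [0, 0, 0]],
    [[0, 0, 0.1], [0, 0, 0]],
    [[0, 0, 0.1], [0, 0, 0]],
    [[0, 0, 0.1], [0, 0, 0]],
    [[0, 0, 0.1], [0, 0, 0]]
  ]
}}

```text
time: 8.7
tcp_pos: [0.5336, 0.1442, 0.4118]
ee_rot: [[0.085, 0.996, -0.0], [0.996, -0.085, -0.0], [-0.0, -0.0, -1.0]]
ft_force: [0.5, -0.1, -8.2]
grip_width: 0.343
gripper_force: 61.2
```

{"method": "step_arm", "body": {
  "rows": [
    [[0, 0, 0.05], [0, 0, 0]],
    [[0, 0, 0.05], [0, 0, 0]],
    [[0, 0, 0.05], [0, 0, 0]],
    [[0, 0, 0.05], [0, 0, 0]],
    [[0, 0, 0], [0, 0, 0]]
  ]
}}

```text
time: 9.2
tcp_pos: [0.5335, 0.1442, 0.402]
ee_rot: [[0.085, 0.996, -0.0], [0.996, -0.085, -0.0], [-0.0, -0.0, -1.0]]
ft_force: [0.1, 0.9, -7.9]
grip_width: 0.347
gripper_force: 61.0
```

{"method": "step_arm", "body": {
  "rows": [
    [[0, 0, 0.04], [0, 0, 0]],
    [[0, 0, 0.04], [0, 0, 0]],
    [[0, 0, 0.04], [0, 0, 0]],
    [[0, 0, 0.04], [0, 0, 0]],
    [[0, 0, 0], [0, 0, 0]]
  ]
}}

```text
time: 9.7
tcp_pos: [0.5335, 0.1442, 0.394]
ee_rot: [[0.085, 0.996, -0.001], [0.996, -0.085, -0.0], [-0.0, -0.001, -1.0]]
ft_force: [0.9, 0.3, -8.1]
grip_width: 0.339
gripper_force: 61.0
```

{"method": "step_arm", "body": {
  "rows": [
    [[0, 0, 0.04], [0, 0, 0]],
    [[0, -0.01, 0.04], [0, 0, 0]],
    [[0, -0.01, 0.04], [0, 0, 0]],
    [[0, -0.01, 0.04], [0, 0, 0]],
    [[0, 0, 0], [0, 0, 0]]
  ]
}}

```text
time: 10.2
tcp_pos: [0.5321, 0.1445, 0.3862]
ee_rot: [[0.085, 0.996, -0.0], [0.996, -0.085, 0.0], [0.0, -0.0, -1.0]]
ft_force: [-1.0, 0.3, -5.1]
grip_width: 0.342
gripper_force: 61.4
```

```bash
python3 - <<'E'
from h import *
o=r.get_obs(); w=eyes.capture("wrist"); cv2.imwrite("pics/w5.png",w[:,:,::-1])
print(o["time"],o["tcp_pos"],o["ft_force"],o["ft_torque"])
f=[]
for i in range(6): s=eyes.capture("scene"); f.append(r.get_obs()["ft_force"])
print(np.mean(f,0),np.std(f,0)); cv2.imwrite("pics/s5.png",s[:,:,::-1])
cv2.imwrite("pics/m5.png",np.hstack([w[80:400,200:500],cv2.resize(s[110:210,300:420],(384,320))])[:,:,::-1])
E
```

```text
10.2 [0.53206798 0.14451693 0.38618103] [-0.96026043  0.32945362 -5.11264984] [ 0.03595399  0.04460985 -0.03067811]
[-0.61550559  0.75586288 -5.74068801] [0.61556155 0.57054153 0.55764661]
```

View pics/m5.png

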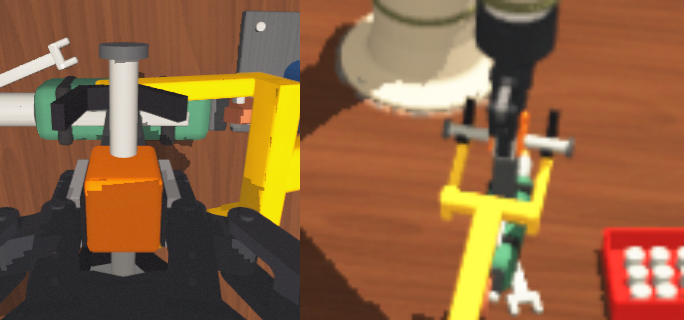

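{"method": "step_arm", "body": {
  "rows": [
    [[0, -0.014, 0.05], [0, 0, 0]],
    [[0, -0.014, 0.05], [0, 0, 0]],
    [[0, -0.014, 0.05], [0, 0, 0]],
    [[0, -0.014, 0.05], [0, 0, 0]],
    [[0, -0.012, 0.05], [0, 0, 0]]
  ]
}}

```text
time: 11.05
tcp_pos: [0.529, 0.1447, 0.3737]
ee_rot: [[0.085, 0.996, 0.001], [0.996, -0.085, 0.0], [0.0, 0.001, -1.0]]
ft_force: [1.6, 0.2, -5.3]
grip_width: 0.344
gripper_force: 61.4
```

{"method": "step_arm", "body": {
  "rows": [
    [[0, -0.012, 0.05], [0, 0, 0]],
    [[0, -0.012, 0.05], [0, 0, 0]],
    [[0, -0.011, 0.05], [0, 0, 0]],
    [[0, -0.01, 0.05], [0, 0, 0]],
    [[0, -0.01, 0.05], [0, 0, 0]]
  ]
}}

```text
time: 11.55
tcp_pos: [0.5261, 0.1449, 0.3612]
ee_rot: [[0.085, 0.996, 0.0], [0.996, -0.085, -0.0], [-0.0, 0.0, -1.0]]
ft_force: [2.2, 0.4, -5.4]
grip_width: 0.341
gripper_force: 61.5
```

{"method": "step_arm", "body": {
  "rows": [
    [[0, -0.01, 0.05], [0, 0, 0]],
    [[0, -0.009, 0.05], [0, 0, 0]],
    [[0, -0.008, 0.05], [0, 0, 0]],
    [[0, -0.008, 0.05], [0, 0, 0]],
    [[0, -0.007, 0.05], [0, 0, 0]]
  ]
}}

```text
time: 12.05
tcp_pos: [0.524, 0.1451, 0.3487]
ee_rot: [[0.085, 0.996, 0.0], [0.996, -0.085, -0.0], [-0.0, 0.0, -1.0]]
ft_force: [2.5, -0.8, -4.1]
grip_width: 0.342
gripper_force: 61.6
```

{"method": "step_arm", "body": {
  "rows": [
    [[0, -0.007, 0.05], [0, 0, 0]],
    [[0, -0.006, 0.05], [0, 0, 0]],
    [[0, -0.005, 0.05], [0, 0, 0]],
    [[0, -0.005, 0.05], [0, 0, 0]],
    [[0, -0.004, 0.05], [0, 0, 0]]
  ]
}}

```text
time: 12.55
tcp_pos: [0.5226, 0.1452, 0.3362]
ee_rot: [[0.086, 0.996, 0.0], [0.996, -0.086, 0.0], [0.0, 0.0, -1.0]]
ft_force: [3.3, -0.4, -3.9]
grip_width: 0.345
gripper_force: 61.7
```

{"method": "step_arm", "body": {
  "rows": [
    [[0, 0.02, 0], [0, 0, 0]],
    [[0, 0.02, 0], [0, 0, 0]],
    [[0, 0, 0], [0, 0, 0]],
    [[0, 0, 0], [0, 0, 0]]
  ]
}}

```text
time: 12.95
tcp_pos: [0.524, 0.145, 0.3362]
ee_rot: [[0.085, 0.996, -0.001], [0.996, -0.085, -0.0], [-0.0, -0.001, -1.0]]
ft_force: [-2.6, 0.8, -2.6]
grip_width: 0.341
gripper_force: 61.8
```

```bash
cat > look.py <<'E'
from h import *
import sys
n=sys.argv[1]; f=[];o=r.get_obs()
for i in range(5): w=eyes.capture("wrist"); q=r.get_obs(); f.append(np.r_[q["ft_force"],q["ft_torque"]])
s=eyes.capture("scene")
print(o["time"],o["tcp_pos"],np.round(np.mean(f,0),2))
cv2.imwrite(f"pics/m{n}.png",np.hstack([w[80:400,200:500],cv2.resize(s[110:210,300:420],(384,320))])[:,:,::-1])
E
python3 look.py 6
```

```text
12.95 [0.52401525 0.1450281  0.33619139] [-3.88  0.05 -3.06 -0.1   0.87 -0.13]
```

View pics/m6.png

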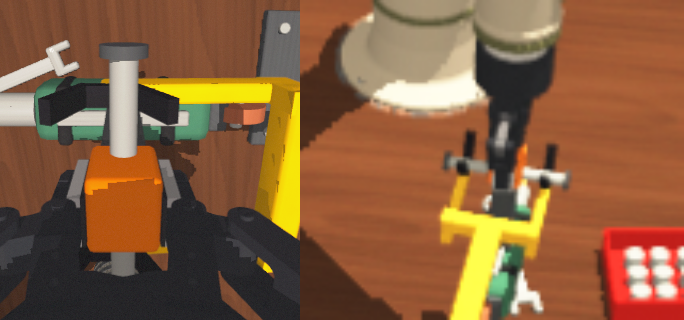

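{"method": "step_arm", "body": {
  "rows": [
    [[0, -0.012, 0.05], [0, 0, 0]],
    [[0, -0.01, 0.05], [0, 0, 0]],
    [[0, -0.01, 0.05], [0, 0, 0]],
    [[0, -0.01, 0.05], [0, 0, 0]],
    [[0, -0.008, 0.05], [0, 0, 0]]
  ]
}}

```text
time: 13.75
tcp_pos: [0.5229, 0.1452, 0.3239]
ee_rot: [[0.085, 0.996, 0.002], [0.996, -0.085, 0.0], [0.0, 0.002, -1.0]]
ft_force: [1.9, -1.0, -2.1]
grip_width: 0.341
gripper_force: 61.9
```

{"method": "step_arm", "body": {
  "rows": [
    [[0, -0.002, 0.05], [0, 0, 0]],
    [[0, -0.002, 0.05], [0, 0, 0]],
    [[0, -0.001, 0.05], [0, 0, 0]],
    [[0, 0, 0.05], [0, 0, 0]],
    [[0, 0, 0.05], [0, 0, 0]]
  ]
}}

```text
time: 14.25
tcp_pos: [0.5221, 0.1454, 0.3113]
ee_rot: [[0.085, 0.996, 0.001], [0.996, -0.085, 0.0], [0.0, 0.001, -1.0]]
ft_force: [3.4, -0.1, -2.2]
grip_width: 0.343
gripper_force: 62.0
```

```bash
python3 look.py 7
```

```text
14.25 [0.522115   0.14544951 0.31130361] [ 2.65 -0.01 -1.72 -0.24 -0.66  0.15]
```

{"method": "step_arm", "body": {
  "rows": [
    [[0, 0.004, 0.05], [0, 0, 0]],
    [[0, 0.004, 0.05], [0, 0, 0]],
    [[0, 0.003, 0.05], [0, 0, 0]],
    [[0, 0.003, 0.05], [0, 0, 0]],
    [[0, 0.003, 0.05], [0, 0, 0]]
  ]
}}

```text
time: 15.05
tcp_pos: [0.5226, 0.1453, 0.2986]
ee_rot: [[0.085, 0.996, -0.0], [0.996, -0.085, 0.0], [0.0, -0.0, -1.0]]
ft_force: [1.1, 2.0, -0.8]
grip_width: 0.343
gripper_force: 62.1
```

{"method": "step_arm", "body": {
  "rows": [
    [[0, 0.003, 0.04], [0, 0, 0]],
    [[0, 0.003, 0.04], [0, 0, 0]],
    [[0, 0.003, 0.04], [0, 0, 0]],
    [[0, 0.003, 0.04], [0, 0, 0]],
    [[0, 0, 0], [0, 0, 0]]
  ]
}}

```text
time: 15.55
tcp_pos: [0.5233, 0.1453, 0.2907]
ee_rot: [[0.085, 0.996, -0.0], [0.996, -0.085, 0.0], [0.0, -0.0, -1.0]]
ft_force: [1.4, 1.5, -0.1]
grip_width: 0.341
gripper_force: 62.1
```

```bash
python3 look.py 8
```

```text
15.55 [0.52331134 0.14527644 0.29066647] [ 1.47  2.21  0.01  0.18 -0.29  0.07]
```

{"method": "step_arm", "body": {
  "rows": [
    [[0.01, 0.007, 0], [0, 0, 0]],
    [[0, 0, 0], [0, 0, 0]],
    [[0, 0, 0], [0, 0, 0]]
  ]
}}

```text
time: 16.15
tcp_pos: [0.5234, 0.1454, 0.2907]
ee_rot: [[0.086, 0.996, -0.001], [0.996, -0.086, -0.001], [-0.001, -0.001, -1.0]]
ft_force: [-0.2, 0.5, -1.4]
grip_width: 0.347
gripper_force: 62.1
```

```bash
python3 look.py 9; python3 look.py 9
```

```text
16.15 [0.52340357 0.14537252 0.29072057] [-0.81 -0.18 -0.69 -0.18  0.1   0.  ]
16.45 [0.52343517 0.14535972 0.2907236 ] [-0.89 -0.68 -0.82 -0.32  0.22 -0.02]
```

View pics/m9.png

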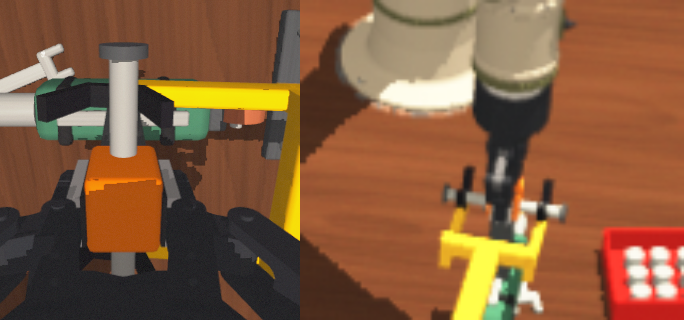

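{"method": "step_arm", "body": {
  "rows": [
    [[0, 0.002, 0.04], [0, 0, 0]],
    [[0, 0.003, 0.04], [0, 0, 0]],
    [[0, 0.003, 0.04], [0, 0, 0]],
    [[0, 0.003, 0.04], [0, 0, 0]],
    [[0, 0.003, 0.03], [0, 0, 0]]
  ]
}}

```text
time: 17.25
tcp_pos: [0.5246, 0.1454, 0.2812]
ee_rot: [[0.086, 0.996, 0.0], [0.996, -0.086, -0.0], [-0.0, 0.0, -1.0]]
ft_force: [-0.0, -2.7, 0.3]
grip_width: 0.348
gripper_force: 62.1
```

{"method": "step_arm", "body": {
  "rows": [
    [[0, 0, 0], [0, 0, 0]],
    [[0, 0, 0], [0, 0, 0]],
    [[0, 0, 0], [0, 0, 0]]
  ]
}}

```text
time: 17.55
tcp_pos: [0.5245, 0.1454, 0.2815]
ee_rot: [[0.086, 0.996, 0.0], [0.996, -0.086, -0.0], [-0.0, 0.0, -1.0]]
ft_force: [1.1, -3.1, -0.1]
grip_width: 0.338
gripper_force: 62.2
```

```bash
python3 look.py 10; python3 look.py 10
```

```text
17.55 [0.52454553 0.14535832 0.28146491] [ 0.86 -3.74  0.04 -1.04 -0.19  0.02]
17.85 [0.52450521 0.14537584 0.28143129] [ 1.59 -3.89  0.25 -1.1  -0.27  0.03]
```

{"method": "step_arm", "body": {
  "rows": [
    [[-0.012, 0.004, 0], [0, 0, 0]],
    [[0, 0, 0], [0, 0, 0]],
    [[0, 0, 0], [0, 0, 0]]
  ]
}}

```text
time: 18.45
tcp_pos: [0.5244, 0.1454, 0.2814]
ee_rot: [[0.085, 0.996, 0.0], [0.996, -0.085, 0.001], [0.001, 0.0, -1.0]]
ft_force: [-0.2, -0.9, -0.4]
grip_width: 0.348
gripper_force: 62.2
```

```bash
python3 look.py 11; python3 look.py 11
```

```text
18.45 [0.52444622 0.14542501 0.28141204] [ 0.46  0.35  0.47 -0.29 -0.05  0.03]
18.75 [0.52444127 0.14535637 0.2813848 ] [0.56 1.42 0.14 0.02 0.02 0.02]
```

{"method": "step_arm", "body": {
  "rows": [
    [[0, 0, 0], [0, 0, 0]],
    [[0, 0, 0], [0, 0, 0]],
    [[0, 0, 0], [0, 0, 0]],
    [[0, 0, 0], [0, 0, 0]],
    [[0, 0, 0], [0, 0, 0]]
  ]
}}

```text
time: 19.55
tcp_pos: [0.5245, 0.1453, 0.2814]
ee_rot: [[0.085, 0.996, 0.0], [0.996, -0.085, 0.0], [0.0, 0.0, -1.0]]
ft_force: [-1.3, 3.9, -0.1]
grip_width: 0.347
gripper_force: 62.2
```

```bash
for i in 1 2 3; do python3 look.py 12; done
```

```text
19.55 [0.52449627 0.14525097 0.28137343] [-0.32  4.33 -0.37  0.66  0.09 -0.02]
19.85 [0.52450602 0.14519551 0.28139682] [-0.22  4.83 -0.52  0.74  0.11 -0.04]
20.15 [0.52449048 0.14502001 0.28136275] [-0.67  5.08  0.15  0.73  0.15 -0.06]
```

{"method": "step_arm", "body": {
  "rows": [
    [[0.006, 0, 0.01], [0, 0, 0]],
    [[0, 0, 0.01], [0, 0, 0]],
    [[0, 0, 0], [0, 0, 0]],
    [[0, 0, 0], [0, 0, 0]],
    [[0, 0, 0], [0, 0, 0]]
  ]
}}

```text
time: 20.95
tcp_pos: [0.5246, 0.145, 0.2803]
ee_rot: [[0.086, 0.996, -0.0], [0.996, -0.086, -0.0], [-0.0, -0.0, -1.0]]
ft_force: [0.5, 1.5, -0.1]
grip_width: 0.341
gripper_force: 62.2
```

{"method": "step_arm", "body": {
  "rows": [
    [[0, 0, 0], [0, 0, 0]],
    [[0, 0, 0], [0, 0, 0]],
    [[0, 0, 0], [0, 0, 0]],
    [[0, 0, 0], [0, 0, 0]],
    [[0, 0, 0], [0, 0, 0]]
  ]
}}

```text
time: 21.45
tcp_pos: [0.5246, 0.145, 0.2803]
ee_rot: [[0.086, 0.996, -0.0], [0.996, -0.086, -0.0], [-0.0, 0.0, -1.0]]
ft_force: [0.3, 1.0, -0.6]
grip_width: 0.343
gripper_force: 62.1
```

{"method": "step_arm", "body": {
  "rows": [
    [[0, 0, 0], [0, 0, 0]],
    [[0, 0, 0], [0, 0, 0]],
    [[0, 0, 0], [0, 0, 0]],
    [[0, 0, 0], [0, 0, 0]],
    [[0, 0, 0], [0, 0, 0]]
  ]
}}

```text
time: 21.95
tcp_pos: [0.5246, 0.1451, 0.2803]
ee_rot: [[0.086, 0.996, -0.0], [0.996, -0.086, -0.0], [-0.0, -0.0, -1.0]]
ft_force: [1.5, 1.2, -0.7]
grip_width: 0.341
gripper_force: 62.2
```

```bash
for i in 1 2 ; do python3 look.py 12; done
```

```text
21.95 [0.52456521 0.14506021 0.28034282] [ 1.26  0.06  0.19 -0.24 -0.25  0.04]
22.25 [0.52457027 0.14510917 0.28035053] [ 0.92 -0.28  0.22 -0.31 -0.29  0.07]
```

{"method": "step_arm", "body": {
  "rows": [
    [[-0.001, 0.003, 0.01], [0, 0, 0]],
    [[0, 0, 0], [0, 0, 0]],
    [[0, 0, 0], [0, 0, 0]],
    [[0, 0, 0], [0, 0, 0]],
    [[0, 0, 0], [0, 0, 0]]
  ]
}}

```text
time: 23.05
tcp_pos: [0.5246, 0.1451, 0.2798]
ee_rot: [[0.086, 0.996, -0.0], [0.996, -0.086, -0.0], [-0.0, -0.0, -1.0]]
ft_force: [0.3, -1.4, 0.4]
grip_width: 0.347
gripper_force: 62.2
```

{"method": "step_arm", "body": {
  "rows": [
    [[0, 0, 0], [0, 0, 0]],
    [[0, 0, 0], [0, 0, 0]],
    [[0, 0, 0], [0, 0, 0]],
    [[0, 0, 0], [0, 0, 0]],
    [[0, 0, 0], [0, 0, 0]]
  ]
}}

```text
time: 23.55
tcp_pos: [0.5246, 0.1452, 0.2798]
ee_rot: [[0.085, 0.996, -0.0], [0.996, -0.085, -0.0], [-0.0, -0.0, -1.0]]
ft_force: [1.2, -0.8, 0.0]
grip_width: 0.343
gripper_force: 62.2
```

```bash
python3 - <<'E'
from h import *
f=[]
for i in range(30): w=eyes.capture("wrist"); q=r.get_obs(); f.append(np.r_[q["ft_force"],q["ft_torque"]])
f=np.array(f); print(q["time"],q["tcp_pos"]); print(np.round(f.reshape(3,10,6).mean(1),2))
E
```

```text
25.05 [0.52466056 0.14515585 0.27983652]
[[ 0.7  -0.77  0.33 -0.48 -0.19  0.04]
 [ 0.84 -1.34  0.29 -0.53 -0.16  0.01]
 [ 0.82 -1.45  0.19 -0.57 -0.15  0.04]]
```

{"method": "step_arm", "body": {
  "rows": [
    [[-0.002, 0.002, 0], [0, 0, 0]],
    [[0, 0, 0], [0, 0, 0]],
    [[0, 0, 0], [0, 0, 0]],
    [[0, 0, 0], [0, 0, 0]],
    [[0, 0, 0], [0, 0, 0]]
  ],
  "newtons": 40
}}

```text
time: 25.55
tcp_pos: [0.5247, 0.1451, 0.2798]
ee_rot: [[0.085, 0.996, -0.0], [0.996, -0.085, 0.0], [0.0, -0.0, -1.0]]
ft_force: [0.6, -0.4, 0.1]
grip_width: 0.341
gripper_force: 62.2
```

{"method": "step_arm", "body": {
  "rows": [
    [[0, 0, 0], [0, 0, 0]],
    [[0, 0, 0], [0, 0, 0]],
    [[0, 0, 0], [0, 0, 0]],
    [[0, 0, 0], [0, 0, 0]],
    [[0, 0, 0], [0, 0, 0]]
  ],
  "newtons": 20
}}

```text
time: 26.05
tcp_pos: [0.5247, 0.1451, 0.2798]
ee_rot: [[0.085, 0.996, -0.0], [0.996, -0.085, 0.0], [0.0, -0.0, -1.0]]
ft_force: [-0.6, 0.6, 0.7]
grip_width: 0.344
gripper_force: 62.1
```

```bash
python3 look.py 13; python3 look.py 13
```

```text
26.05 [0.52469007 0.14512478 0.27984732] [-0.8  -0.16  0.07 -0.36  0.17 -0.02]
26.35 [0.52468645 0.14509701 0.27982643] [-0.7  -0.35  0.05 -0.32  0.23 -0.01]
```

Forces are all about zero and the arm is still: release.

{"method": "step_arm", "body": {
  "rows": [
    [[0, 0, 0], [0, 0, 0]],
    [[0, 0, 0], [0, 0, 0]],
    [[0, 0, 0], [0, 0, 0]]
  ],
  "jaw": 0.42
}}

```text
time: 26.95
tcp_pos: [0.525, 0.1452, 0.2799]
ee_rot: [[0.086, 0.996, 0.0], [0.996, -0.086, 0.0], [0.0, 0.0, -1.0]]
ft_force: [-0.3, 0.5, 1.0]
grip_width: 0.42
gripper_force: 0.0
```

{"method": "step_arm", "body": {
  "rows": [
    [[0, 0, 0], [0, 0, 0]],
    [[0, 0, 0], [0, 0, 0]],
    [[0, 0, 0], [0, 0, 0]],
    [[0, 0, 0], [0, 0, 0]]
  ],
  "jaw": 0.65
}}

```text
time: 27.35
tcp_pos: [0.5248, 0.1451, 0.2799]
ee_rot: [[0.085, 0.996, -0.0], [0.996, -0.085, -0.0], [-0.0, -0.0, -1.0]]
ft_force: [-0.4, 0.3, 0.2]
grip_width: 0.647
gripper_force: 0.0
```

```bash
python3 look.py 14
```

```text
27.35 [0.52475615 0.14510475 0.27985167] [ 0.17 -0.12 -0.4   0.   -0.01  0.  ]
```

View pics/m14.png

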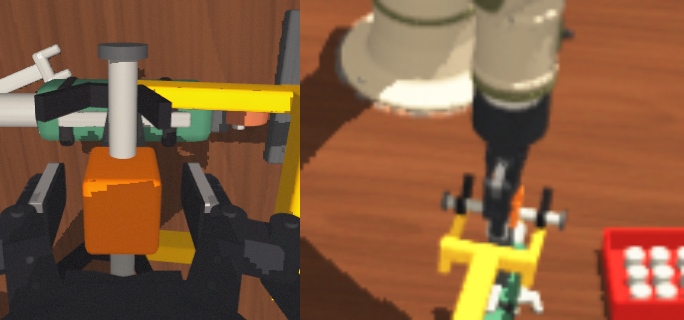

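{"method": "step_arm", "body": {
  "rows": [
    [[0, 0, -0.1], [0, 0, 0]],
    [[0, 0, -0.2], [0, 0, 0]],
    [[0, 0, -0.3], [0, 0, 0]],
    [[0, 0, -0.4], [0, 0, 0]],
    [[0, 0, -0.4], [0, 0, 0]]
  ]
}}

```text
time: 28.15
tcp_pos: [0.5247, 0.1452, 0.3513]
ee_rot: [[0.085, 0.996, 0.0], [0.996, -0.085, 0.0], [0.0, 0.0, -1.0]]
ft_force: [0.1, -0.4, -0.5]
grip_width: 0.652
gripper_force: 0.0
```

{"method": "step_arm", "body": {
  "rows": [
    [[0, 0, -0.4], [0, 0, 0]],
    [[0, 0, -0.4], [0, 0, 0]],
    [[0, 0, -0.3], [0, 0, 0]],
    [[0, 0, -0.1], [0, 0, 0]],
    [[0, 0, 0], [0, 0, 0]]
  ]
}}

```text
time: 28.65
tcp_pos: [0.5248, 0.1452, 0.4108]
ee_rot: [[0.086, 0.996, 0.002], [0.996, -0.086, 0.0], [0.0, 0.002, -1.0]]
ft_force: [0.5, 0.0, -0.9]
grip_width: 0.651
gripper_force: 0.0
```

{"method": "step_arm", "body": {
  "rows": [
    [[0, 0, 0], [0, 0, 0]],
    [[0, 0, 0], [0, 0, 0]],
    [[0, 0, 0], [0, 0, 0]],
    [[0, 0, 0], [0, 0, 0]],
    [[0, 0, 0], [0, 0, 0]]
  ]
}}

```text
time: 29.15
tcp_pos: [0.5247, 0.1451, 0.4096]
ee_rot: [[0.085, 0.996, -0.001], [0.996, -0.085, -0.0], [-0.0, -0.001, -1.0]]
ft_force: [-0.3, -0.5, 0.0]
grip_width: 0.65
gripper_force: 0.0
```

```bash
python3 - <<'E'
from h import *
a=eyes.capture("wrist")
for i in range(8): b=eyes.capture("wrist")
print(r.get_obs()["time"],cv2.absdiff(a,b)[0:300].max(), (cv2.absdiff(a,b).max(2)>40).sum())
s=eyes.capture("scene")
cv2.imwrite("pics/fin.png",np.vstack([b[80:330,100:600],cv2.resize(s[110:270,180:500],(500,250))])[:,:,::-1])
E
```

```text
29.6 146 668
```

View pics/fin.png

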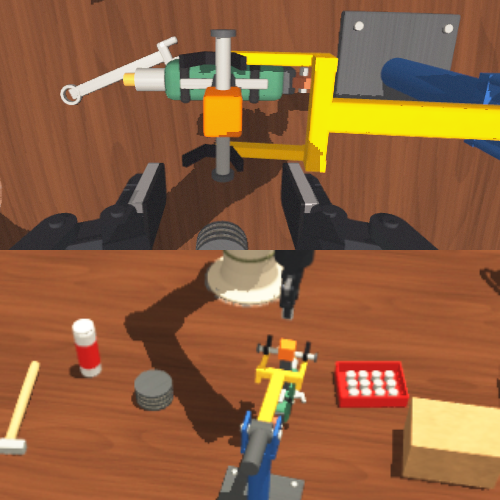

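{"method": "step_arm", "body": {
  "rows": [
    [[0, 0, 0], [0, 0, 0]],
    [[0, 0, 0], [0, 0, 0]],
    [[0, 0, 0], [0, 0, 0]],
    [[0, 0, 0], [0, 0, 0]],
    [[0, 0, 0], [0, 0, 0]]
  ]
}}

```text
time: 30.15
tcp_pos: [0.5248, 0.145, 0.4099]
ee_rot: [[0.085, 0.996, -0.0], [0.996, -0.085, -0.0], [-0.0, -0.0, -1.0]]
ft_force: [0.1, 1.0, -0.5]
grip_width: 0.653
gripper_force: 0.0
```

{"method": "step_arm", "body": {
  "rows": [
    [[0, 0, 0], [0, 0, 0]],
    [[0, 0, 0], [0, 0, 0]],
    [[0, 0, 0], [0, 0, 0]],
    [[0, 0, 0], [0, 0, 0]],
    [[0, 0, 0], [0, 0, 0]]
  ]
}}

```text
time: 30.65
tcp_pos: [0.5248, 0.1451, 0.4099]
ee_rot: [[0.085, 0.996, -0.0], [0.996, -0.085, -0.0], [-0.0, -0.0, -1.0]]
ft_force: [0.1, 0.5, 0.3]
grip_width: 0.648
gripper_force: 0.0
```

{"method": "step_arm", "body": {
  "rows": [
    [[0, 0, 0], [0, 0, 0]],
    [[0, 0, 0], [0, 0, 0]],
    [[0, 0, 0], [0, 0, 0]],
    [[0, 0, 0], [0, 0, 0]],
    [[0, 0, 0], [0, 0, 0]]
  ]
}}

```text
time: 31.15
tcp_pos: [0.5248, 0.1451, 0.4098]
ee_rot: [[0.085, 0.996, -0.0], [0.996, -0.085, 0.0], [0.0, -0.0, -1.0]]
ft_force: [0.5, -0.4, -0.7]
grip_width: 0.651
gripper_force: 0.0
```

```bash
python3 - <<'E'
from h import *
for i in range(14):
    b=eyes.capture("wrist")[:,:,::-1].copy()
    print(*[np.round(cen(b,lo,hi,(200,80,420,230))[0],2) for lo,hi in(((60,80,40),(90,255,255)),((10,200,200),(28,255,255)))],end="; ")
    if i%4==3: print()
print(r.get_obs()["time"])
E
```

```text
[322.4  160.35] [340.02 184.05]; [322.39 160.36] [340.45 183.82]; [322.46 160.31] [340.33 183.86]; [322.45 160.3 ] [340.15 183.87]; 
[322.56 160.32] [339.96 184.11]; [322.51 160.29] [340.16 183.82]; [322.56 160.31] [340.17 183.96]; [322.68 160.28] [339.95 184.1 ]; 
[322.5  160.32] [340.05 183.9 ]; [322.36 160.32] [340.08 183.97]; [322.49 160.32] [340.01 184.09]; [322.49 160.31] [340.05 183.99]; 
[322.55 160.35] [340.28 184.07]; [322.42 160.29] [340.09 183.93]; 31.85
```

Still to within noise; nothing touched.

```bash
python3 -c "
from station import r
print(r.hand_in())"
```

```text
the job is handed in; nothing more can be done
None
```

The green grinder hangs still by its crossbar in both notches of the yellow arm: I let go only once the measured weight and side pull were about zero, nothing else on the bench looked moved, and I handed the job in at about 32 s (no verdict returned).

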